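Light the card house with the hand lamp

ROBOT

A 7-joint arm with a two-finger parallel gripper is mounted at the origin on the work surface. World frame = base frame: x ahead of the robot, y to its left, z up, the work surface at z = 0. Lengths are in m, angles in rad, forces in N, time in s.
With the tool pointing down it reaches from about 0.4 to 0.875 m from the base axis. Payload 19.3 kg.
Tool frame: the origin (TCP) lies midway between the tips of the shut fingers; the grasp point (between the pads) lies 19 mm behind it (bot.tcp_to_grasp is the distance from the TCP to the grasp point, in m); z points along the fingers, y is the direction in which the jaws open and shut (so a half turn about z gives the same grasp; the last joint's range is limited). The gripper opens to 85 mm and grips with 20 to 120 N. Pads are 22 mm wide; open, the fingers measure 114 mm over their backs; the gripper's body (76 mm by 85 mm) begins 54 mm behind the grasp point. The pads swing forward as they close: fully open they stand 13 mm farther back than shut.
Start: joints at [-1.405, 0.521, -0.036, 1.599, 0.021, 1.021, -0.113], TCP at [0.146, 0.608, 0.199] pointing down, gripper open.
Joint ranges: [-2.91, 2.91], [-0.3, 2.13], [-1.5, 1.42], [0.17, 2.43], [-1.26, 4.41], [0.16, 1.93], [-2.52, 2.52]. Speed limits (rad/s): [1.89, 1.89, 2.39, 2.39, 3.01, 3.01, 3.01].

INTERFACE

Orientations are given as [roll, pitch, yaw] about the fixed x, y, z axes, in that order (R = Rz(yaw) Ry(pitch) Rx(roll)).
In Python, from workcell import bot gives the robot as it stands. The module is installed in compiled form; this text tells all that it offers.
- The arm moves only by the tool drive_tool, never from a script. Its argument "series" is a list of rows, each a list of 5 numbers: the opening in per cent of the stroke, from 0 (shut) to 100 (fully open), then the shift along the world's x, y, z in m, then the turn about the world's z in rad. A call has 1 to 12 rows; each row shifts and turns the pose as measured when the row begins; what a row does not reach is not made up. A row lasts 1/10 s, in which the tool goes at most 50 mm and 8.59 degrees, less where a joint would pass 70% of its speed; a pose out of reach is approached as far as the arm can. A call with a gripper value outside its range is refused whole. The fingers move at their own pace and stop on an object; "newtons" is the grip in N (left out, the last holds). Time passes only in rows, so rows that do not move let the fingers close. It gives the time, the measured TCP pose, the force and the opening at its end, in the units of the state.
- bot.observe(): the state, without advancing time (a new reading comes with each control period).
- bot.grab_frame(name): name is "scene" or "top" or "wrist"; returns the picture (420x560x3 uint8, red, green, blue); there is no depth.
- bot.camera_info(name): a dict with "fx", "fy", "cx", "cy" (pixels), "cam_to_world" (4x4, takes a point from camera to world coordinates). Camera axes: x right, y down, z forward; pixel columns grow to the right and rows downward; lengths in m; the calibration is good to about 2 mm. The wrist camera is an equidistant fisheye: a pixel r from the principal point sees the ray r / f radians off the axis. A picture is of the moment at which its call begins: read the wrist's pose just before it. camera_info takes no time and is no camera call; for the wrist camera it gives the pose at the moment of the call.
- bot.job_done(): hands the job in, once; it reports no verdict.
Trained networks look in the newest picture that a camera, given by its name, has taken for a name from the list of things; names that differ only in an ending like _2 or _b are one class to them, and where a whole thing is asked for, a point or a joint stands for the part that bears it (a point fixed in the world has none). Each returns a list of dicts, best first, with "conf" (0 to 1); they miss things now and then, are a little off and sometimes report something else, mostly with a low value. They report only what shows in the picture. A call takes as long as a camera call. They do not tell look-alikes from the thing itself.
- bot.masks_of(camera, target): "mask" (420x560 bool, what is visible of it) and "point" ([column, row] in pixels, amid what is visible of it).
The state is a dict: "clock": time; "qpos": joint angles; "qd": joint speeds; "joint_efforts": joint torques, N m; "position": TCP position; "tool_rot": TCP orientation; "force": force on the tool from outside, world axes, zero at the start; "moment": the same for the moment, N m; "grip_width": finger opening in m.
Only numpy, scipy, OpenCV 4.12 (cv2) and the standard library are available. Lean on these libraries where they do the work, as an engineer would, in place of code of your own. Each camera call takes 0.05 s, during which the arm holds its last target.

TASK

Light the card house for its photograph: lift the hand lamp off its charging dock and stand it gently on the desk squarely in front of the house's open side, with the lens facing straight in about 10 cm away from the edge of the base. Let go of it there, then switch it on by pressing down the raised rear end of its rocker. Do not shift the house or disturb the other things on the desk.

Things in the scene. Friction and masses are not known exactly. Their poses are not given: they have to be found in the camera images.
- lamp: Grey hand lamp 160 long, 100 wide, 160 tall, 0.6-0.8 kg. Origin on its underside; x is the way the lens shines, z up. Box body (x -85 to 40, 90 wide, deck at z 100), round head at +x (100 across, top z 112), bow handle along x on top, rocker on the deck behind it. Balances within 10 mm of below lamp_grip. Starts upright in the dock, 18 above the desk; lips 7-12 high with 3-5 play: lift it straight up.
- lamp_grip (a point): Middle of the lamp's handle bar, 16.5 mm ahead (x) of the lamp's origin, 151 mm above its underside. The bar runs along the lamp's x, is 24 mm wide (y) and 18 mm high, with 63 mm clear between its posts and 30 mm free under it.
- lamp_lens (a point): Middle of the lamp's front glass, 75 mm ahead (x) of the lamp's origin, 62 mm above its underside; axes as the lamp's.
- switch (a joint): Rocker switch of the lamp. 0 = off (rear end raised), 0.3 rad = on (front end raised). It stays where it is left; its rear end goes down about 5 mm under about 2 N. Hinge across the lamp, 56 mm behind its origin.
- switch_press (a point): Where to press the rocker: top of its rear half, 72 mm behind (-x) the lamp's origin and about 115 mm above the lamp's underside when off (110 when on). The rocker is 40 mm long (x), 26 mm wide, hinged 16.5 mm ahead of this point. The handle's rear post stands 43 mm ahead of this point; the handle's top is 45 mm higher.
- dock: Charging dock fixed to the desk: black tray 168 x 124 mm, floor 18 mm above the desk, lips up to 30 mm, contact tower 70 mm high at its rear (-x). Its origin lies on the desk below the docked lamp's origin, axes parallel to the docked lamp's.
- house: White card section model of a house on a grey board base 150 (x) x 180 (y) mm, 0.45 kg, 125 mm high, loose. Origin at the middle of its underside. Its open side, where one sees into the rooms, looks along its own -x, roughly towards the robot; its back wall with windows is at +x and a brown roof covers its rear half.
- house_front (a point): Middle of the front edge of the house's base, at desk height, 75 mm in front (-x) of the house's origin; axes as the house's, so the space in front of the open side is at negative x.
- glue: White squeezy glue bottle, 48 mm across and 135 mm tall; origin at the middle of its base. Bystander.
- cutter: Snap-off knife lying flat, about 160 x 30 x 23 mm; origin under its middle, length along its x. Bystander.
- tape: Roll of tape lying flat, 92 mm across, 24 mm high; origin at the middle of its underside. Bystander.
- carton: Small folded card box, 87 x 62 x 41 mm; origin at the middle of its underside. Bystander.
- ruler: Metal safety ruler lying flat, 300 x 36 mm, 13 mm high at its ridge; origin under its middle, length along its x. Bystander.
- pencils: Dark metal pot of pencils, 76 mm across, pencils up to 170 mm high; origin at the middle of its base. Bystander.
Mind the look-alikes: they are no part of the job. Leave any green look-alike of the lamp alone.

How it is judged:
On the way, in this order (a step that is already met when the one before it is completed fails the run):
1. the lamp is lifted clear of its dock (height (world z) of lamp above 0.05 m), for 0.1 s.
2. the lamp stands on the desk in front of the open side of the house, facing it, and is let go (height (world z) of lamp below 0.004 m and angle between lamp's own z axis and vertical below 0.06 rad and x of lamp_lens in the frame of house_front between -0.15 and -0.05 m and y of lamp_lens in the frame of house_front between -0.03 and 0.03 m and angle between the x axis of lamp and the x axis of house, either way round below 0.2 rad and x of house_front in the frame of lamp above 0.1 m and linear speed of lamp below 0.02 m/s and contact force between the fingers and lamp below 0.3 N), for 0.2 s.
3. the lamp is switched on (value of joint switch above 0.2 rad), for 0.1 s.
At the end, for the whole second after the job is handed in: The lamp stands upright on the desk, at rest and let go, its lens 50 to 150 mm in front of the front edge of the house's base, within 30 mm of the middle line of the open side, its beam within 0.2 rad of square to that side and towards the house; its rocker is on (beyond 0.2 of 0.3 rad) (all of step 2 and value of joint switch above 0.2 rad); the robot touches nothing.
It fails at once if the lamp is dropped or banged down: it moves faster than 0.4 m/s within 10 mm of the desk (height (world z) of lamp below 0.01 m and linear speed of lamp above 0.4 m/s).
It fails at once if the house is shifted by more than 15 mm (distance of house from where it was at the start of the episode above 0.015 m).
It fails at once if one of the other things (glue bottle, knife, tape, card box, ruler, pencil pot) is shifted by more than 25 mm (distance of any of glue, cutter, tape, carton, ruler, pencils from where it was at the start of the episode above 0.025 m).
It also fails if it takes over 58 s, if anything falls off the work surface, if the arm or the gripper's body presses on something with over 40 N, if the wrist force passes 120 N, or if a joint passes its speed limit or range.

## Working session

There is one attempt and no reset: what is moved stays moved. The work goes in short steps, Python scripts to look and compute and a tool call to move; the robot and the scene stay as the last step left them, time stands still between calls to the robot, and variables do not carry over. Pictures are saved under pics/ and viewed, and the job is handed in when it is done.

Besides the shell and the picture viewer there is one more tool, called as name(argument=value, ...), one argument or row to a line, values as JSON. drive_tool: Moves the arm, as the interface text tells. Its arguments: {"type":"object","properties":{"series":{"type":"array","items":{"type":"array","items":{"type":"number"}}},"newtons":{"type":"number"}},"required":["series"]}

```bash
mkdir -p pics; python3 - <<'E'
from workcell import bot
import cv2
for n in("scene","top","wrist"):
    im=bot.grab_frame(n); cv2.imwrite(f"pics/{n}0.png",im[:,:,::-1])
    i=bot.camera_info(n); print(n,i["fx"],i["cx"],i["cy"]);print(i["cam_to_world"])
o=bot.observe(); print(o["clock"],o["position"],o["tool_rot"],o["force"],o["grip_width"],bot.tcp_to_grasp)
E
```

```text
scene 417.19094919748903 274.222945872209 203.1324620149139
[[-0.76628827  0.52618906 -0.3686833   0.9647374 ]
 [ 0.64241581  0.61837402 -0.45267593  0.48330044]
 [-0.01020894 -0.58372823 -0.81188493  1.0088955 ]
 [ 0.          0.          0.          1.        ]]
top 454.81849371017915 276.14053925648346 208.53632750204977
[[-0.02578009 -0.99438532  0.10263147  0.41538226]
 [-0.99956361  0.02712228  0.01170354 -0.01393473]
 [-0.01442143 -0.10228497 -0.9946506   1.24768475]
 [ 0.          0.          0.          1.        ]]
wrist 325.19226210127806 284.0750705997897 209.19935395059292
[[ 2.32865826e-01  9.22777004e-01  3.07011575e-01  6.75594206e-02]
 [ 9.72508752e-01 -2.21114618e-01 -7.30414469e-02  6.25627010e-01]
 [ 4.83779487e-04  3.15580301e-01 -9.48898751e-01  3.72955552e-01]
 [ 0.00000000e+00  0.00000000e+00  0.00000000e+00  1.00000000e+00]]
0.15 [0.14597493 0.60747139 0.19880592] [-3.14084010e+00  4.17563006e-05  2.90578146e+00] [ 0.32706083  0.87566173 -0.85319829] 0.08541452670965975 0.0187
```

View pics/scene0.png

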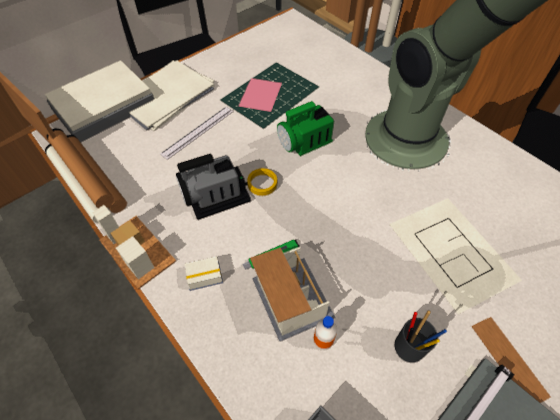

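View pics/top0.png

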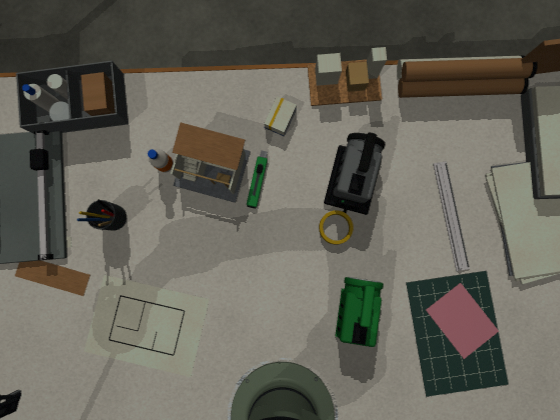

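View pics/wrist0.png

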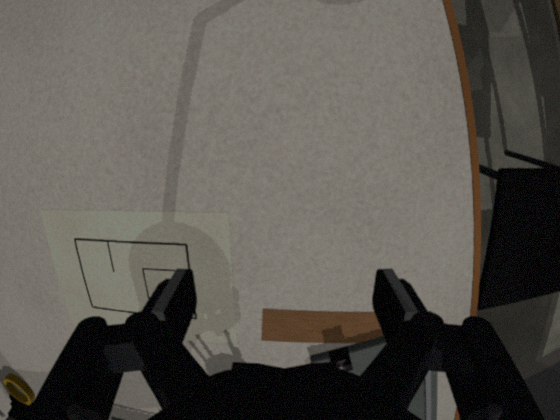

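```bash
python3 - <<'E'
from workcell import bot
import cv2,numpy as np
a=cv2.imread("pics/top0.png")
s=cv2.imread("pics/scene0.png")
A=cv2.resize(a[120:245,300:410],None,fx=4,fy=4,interpolation=cv2.INTER_CUBIC)
B=cv2.resize(s[145:225,165:255],None,fx=4,fy=4,interpolation=cv2.INTER_CUBIC)
C=np.zeros((500,800,3),np.uint8);C[:A.shape[0],:A.shape[1]]=A;C[:B.shape[0],440:440+B.shape[1]]=B
cv2.imwrite("pics/cropl.png",C)
C=cv2.resize(a[100:230,140:280],None,fx=5,fy=4.5,interpolation=cv2.INTER_CUBIC)
cv2.imwrite("pics/croph.png",C)
for n in("scene","top"):
  for t in("lamp","house","dock","lamp_grip","lamp_lens","switch_press","house_front","cutter","glue","tape","carton"):
    for m in bot.masks_of(n,t)[:3]:
        print(n,t,round(m["conf"],2),np.round(m["point"]),m["mask"].sum())
print(bot.observe()["clock"])
E
```

```text
scene lamp 0.77 [211. 181.] 2732
scene lamp 0.7 [307. 129.] 2151
scene house 0.79 [285. 294.] 4758
scene dock 0.67 [228. 203.] 752
scene dock 0.35 [288. 292.] 4616
scene lamp_grip 0.97 [207. 178.] 2665
scene lamp_grip 0.59 [305. 129.] 2172
scene lamp_lens 0.73 [307. 130.] 2218
scene lamp_lens 0.59 [208. 181.] 2672
scene switch_press 0.67 [221. 166.] 106
scene house_front 0.75 [290. 292.] 4707
scene cutter 0.66 [286. 248.] 243
scene glue 0.98 [325. 332.] 583
scene glue 0.64 [209. 178.] 2670
scene tape 0.89 [260. 173.] 485
scene tape 0.42 [285. 249.] 299
scene carton 0.79 [204. 273.] 934
top lamp 0.73 [361. 170.] 2647
top lamp 0.72 [358. 312.] 2642
top house 0.68 [212. 163.] 4506
top house 0.49 [360. 185.] 146
top dock 0.84 [338. 198.] 800
top dock 0.46 [213. 164.] 4370
top lamp_grip 0.78 [358. 170.] 2618
top lamp_grip 0.69 [360. 313.] 2622
top lamp_lens 0.94 [354. 166.] 2617
top lamp_lens 0.59 [361. 312.] 2518
top switch_press 0.58 [358. 183.] 150
top switch_press 0.5 [360. 335.] 176
top house_front 0.84 [209. 163.] 4522
top cutter 0.84 [260. 179.] 592
top glue 0.75 [160. 160.] 397
top tape 0.69 [341. 217.] 331
top carton 0.86 [280. 114.] 850
1.25
```

View pics/cropl.png

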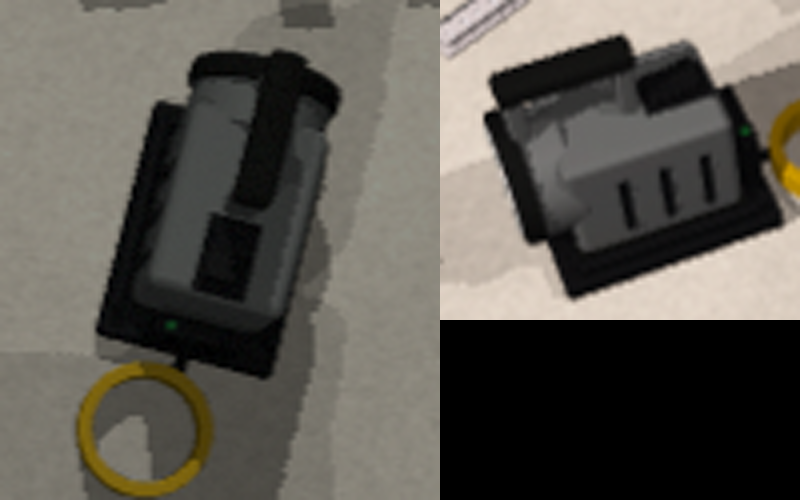

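View pics/croph.png

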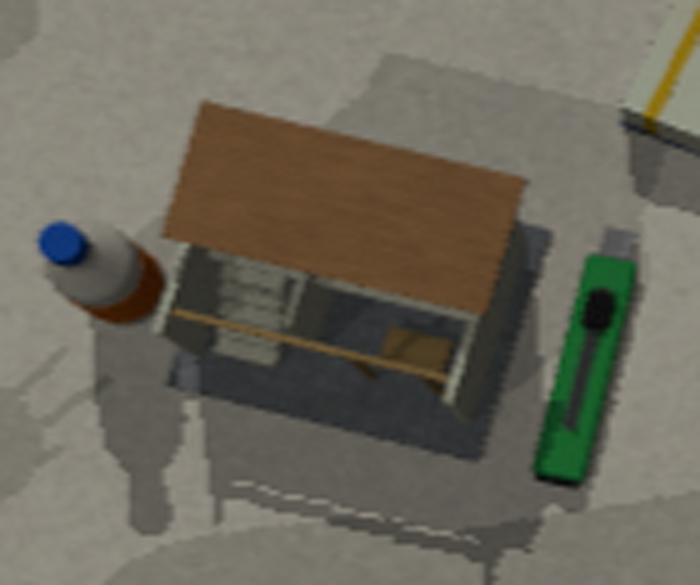

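```bash
cat > h.py <<'E'
import numpy as np,cv2
from workcell import bot
def ray(n,p,info=None):
    i=info or bot.camera_info(n); T=np.array(i["cam_to_world"])
    u=(p[0]-i["cx"])/i["fx"]; v=(p[1]-i["cy"])/i["fy"]
    if n=="wrist":
        r=np.hypot(u,v); d=np.array([u/r*np.sin(r),v/r*np.sin(r),np.cos(r)])
    else: d=np.array([u,v,1.])
    d=T[:3,:3]@d; return T[:3,3],d/np.linalg.norm(d)
def plane(n,p,z,info=None):
    o,d=ray(n,p,info); return o+d*(z-o[2])/d[2]
def tri(*rs):
    A=np.zeros((3,3));b=np.zeros(3)
    for o,d in rs:
        P=np.eye(3)-np.outer(d,d);A+=P;b+=P@o
    x=np.linalg.solve(A,b); e=[np.linalg.norm((np.eye(3)-np.outer(d,d))@(x-o)) for o,d in rs]
    return np.round(x,4),np.round(e,4)
def proj(n,P,info=None):
    i=info or bot.camera_info(n); T=np.array(i["cam_to_world"])
    c=T[:3,:3].T@(np.array(P)-T[:3,3])
    if n=="wrist":
        th=np.arctan2(np.hypot(c[0],c[1]),c[2]); k=th/np.hypot(c[0],c[1]); return np.array([i["cx"]+i["fx"]*c[0]*k,i["cy"]+i["fy"]*c[1]*k])
    return np.array([i["cx"]+i["fx"]*c[0]/c[2],i["cy"]+i["fy"]*c[1]/c[2]])
E
python3 - <<'E'
from h import *
s=cv2.imread("pics/scene0.png")
cv2.imwrite("pics/crophs.png",cv2.resize(s[235:350,235:345],None,fx=5,fy=5,interpolation=cv2.INTER_CUBIC))
f=tri(ray("top",(371,134)),ray("scene",(178.75,166))); r=tri(ray("top",(363,171)),ray("scene",(212,156)))
print(f,r)
for p in((371,134),(363,171)): print(plane("top",p,.178))
for z in (0,.01):print(plane("top",(174,185.6),z),plane("top",(236,202.2),z),plane("top",(249.5,151.5),z))
E
```

```text
(array([ 0.7003, -0.2344,  0.1772]), array([0.0012, 0.0012])) (array([ 0.6114, -0.2117,  0.1716]), array([0.0005, 0.0005]))
[ 0.69915252 -0.23336424  0.178     ]
[ 0.609831   -0.21017093  0.178     ]
[0.61598201 0.2831201  0.        ] [0.56475943 0.11127154 0.        ] [0.7064412  0.07109119 0.        ]
[0.61437423 0.28073925 0.01      ] [0.56356219 0.11026803 0.01      ] [0.70410841 0.07040972 0.01      ]
```

View pics/crophs.png

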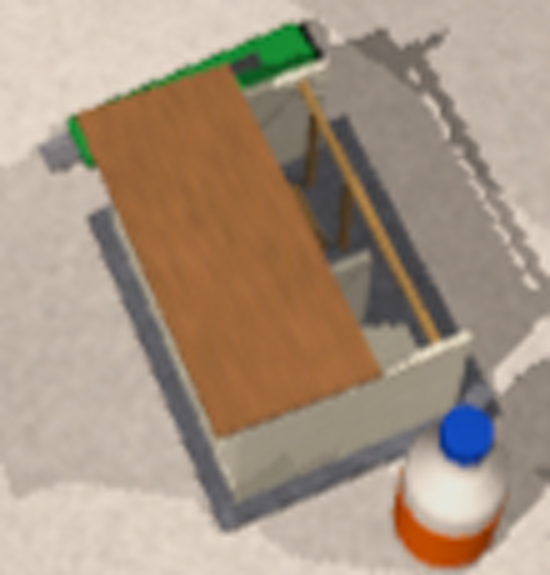

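Candidates for the lamp: the grey one at top (360,168)/scene (211,181), which sits in the black dock, and the green look-alike at top (358,312)/scene (307,130). I choose the grey one; the crop shows its handle, the rocker at the rear, and the head pointing away from the robot.

drive_tool(
  series=[
    [100,0,-0.03,0.04,0],
    [100,0,-0.03,0.04,0],
    [100,0.015,-0.04,0.03,0],
    [100,0.02,-0.04,0,0],
    [100,0.025,-0.04,0,0],
    [100,0.025,-0.04,0,0],
    [100,0.025,-0.04,0,0],
    [100,0.025,-0.04,0,0],
    [100,0.025,-0.04,0,0],
    [100,0.025,-0.04,0,0],
    [100,0.025,-0.04,0,0],
    [100,0.025,-0.04,0,0],
  ],
)

```text
clock: 2.45
position: [0.3816, 0.1346, 0.3104]
tool_rot: [3.137, 0.001, 2.915]
force: [1.6, 1.0, -0.6]
grip_width: 0.0857
```

drive_tool(
  series=[
    [100,0.026,-0.036,0,0],
    [100,0.026,-0.036,0,0],
    [100,0.026,-0.036,0,0],
    [100,0.026,-0.036,0,0],
    [100,0.026,-0.036,0,0],
    [100,0.026,-0.036,0,0],
    [100,0.026,-0.036,0,0],
    [100,0.026,-0.036,0,0],
    [100,0.026,-0.036,0,0],
    [100,0,0,0,0],
    [100,0,0,0,0],
  ],
)

```text
clock: 3.55
position: [0.6242, -0.2104, 0.3101]
tool_rot: [3.136, 0.004, 2.913]
force: [-0.8, 0.5, 1.1]
grip_width: 0.0854
```

```bash
python3 - <<'E'
from h import *
import pickle
o=bot.observe(); i=bot.camera_info("wrist"); im=bot.grab_frame("wrist")
cv2.imwrite("pics/w1.png",im[:,:,::-1]); pickle.dump(i,open("w1.pkl","wb"))
print(o["clock"],o["position"],o["tool_rot"],np.round(o["qpos"],3)); print(i["cam_to_world"][:3,3])
E
```

```text
3.55 [ 0.62415748 -0.21036221  0.31012578] [3.1356287  0.00411717 2.91311438] [-0.104  0.547  0.568  1.381 -0.302  1.296  1.821]
[ 0.54463222 -0.19375833  0.48397449]
```

View pics/w1.png

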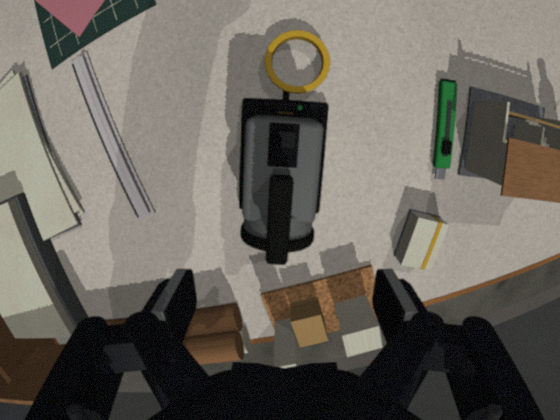

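```bash
python3 - <<'E'
from h import *
import pickle
i=pickle.load(open("w1.pkl","rb"))
a=cv2.imread("pics/w1.png")
cv2.imwrite("pics/w1c.png",cv2.resize(a[90:275,225:345],None,fx=4.5,fy=3.2,interpolation=cv2.INTER_CUBIC))
print(tri(ray("top",(371,134)),ray("wrist",(276.5,262),i)),tri(ray("top",(363,171)),ray("wrist",(281,178),i)))
print(plane("wrist",(276.5,262),.178,i),plane("wrist",(281,178),.178,i))
E
```

```text
(array([ 0.6984, -0.2339,  0.1825]), array([0.0015, 0.0015])) (array([ 0.6104, -0.2095,  0.1855]), array([0.002, 0.002]))
[ 0.70133587 -0.23602333  0.178     ] [ 0.6139951  -0.21058575  0.178     ]
```

View pics/w1c.png

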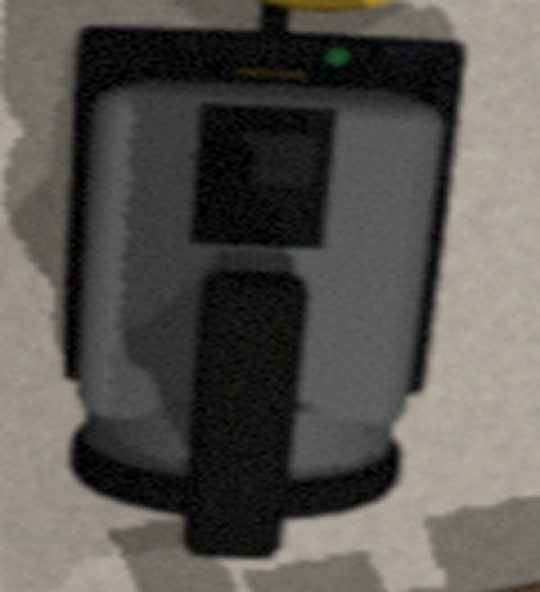

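drive_tool(
  series=[
    [100,0.016,-0.006,0,-0.02],
    [100,0.016,-0.006,-0.02,-0.02],
    [100,0,0,-0.04,0],
    [100,0,0,-0.03,0],
    [100,0,0,0,0],
  ],
)

```text
clock: 4.1
position: [0.6567, -0.2161, 0.221]
tool_rot: [3.132, 0.008, 2.878]
force: [0.1, 0.9, 0.6]
grip_width: 0.0857
```

```bash
python3 - <<'E'
from h import *
import pickle
o=bot.observe(); i=bot.camera_info("wrist"); im=bot.grab_frame("wrist")
cv2.imwrite("pics/w2.png",im[:,:,::-1]); pickle.dump(i,open("w2.pkl","wb"))
print(o["clock"],o["position"],o["tool_rot"])
E
```

```text
4.1 [ 0.65672271 -0.21614469  0.22101415] [3.13221719 0.00849087 2.87754611]
```

View pics/w2.png

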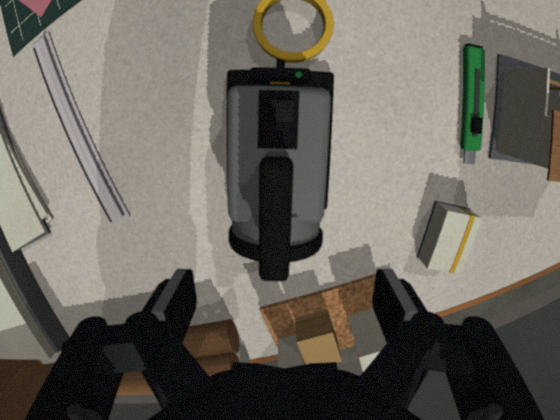

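```bash
python3 - <<'E'
from h import *
import pickle
i=pickle.load(open("w2.pkl","rb"))
f=plane("wrist",(274,280),.178,i);r=plane("wrist",(277,157.5),.178,i);print(f,r,(f+r)/2,np.arctan2(f[1]-r[1],f[0]-r[0])+np.pi)
print(tri(ray("wrist",(274,280),i),ray("wrist",(276.8,263.4),pickle.load(open("w1.pkl","rb")))))
E
```

```text
[ 0.70290106 -0.23669129  0.178     ] [ 0.61232953 -0.20914617  0.178     ] [ 0.65761529 -0.22291873  0.178     ] 2.8463551982750634
(array([ 0.7011, -0.2359,  0.1814]), array([0.0003, 0.0003]))
```

drive_tool(
  series=[
    [100,0,-0.007,0,-0.02],
    [100,0,0,-0.03,0],
    [100,0,0,-0.03,0],
    [100,0,0,-0.01,0],
    [100,0,0,0,0],
  ],
)

```text
clock: 4.65
position: [0.6613, -0.2252, 0.163]
tool_rot: [3.131, 0.024, 2.855]
force: [0.9, 0.2, 0.7]
grip_width: 0.0854
```

drive_tool(
  series=[
    [20,0,0,0,0],
    [0,0,0,0,0],
    [0,0,0,0,0],
    [0,0,0,0,0],
    [0,0,0,0,0],
  ],
  newtons=60,
)

```text
clock: 5.15
position: [0.6634, -0.2263, 0.1692]
tool_rot: [3.131, 0.031, 2.854]
force: [-0.4, -0.1, -0.2]
grip_width: 0.0122
```

```bash
python3 - <<'E'
from h import *
import pickle
o=bot.observe(); i=bot.camera_info("wrist"); im=bot.grab_frame("wrist")
cv2.imwrite("pics/w3.png",im[:,:,::-1])
cv2.imwrite("pics/s3.png",cv2.resize(bot.grab_frame("scene")[100:230,150:300,::-1],None,fx=4,fy=4))
for k in o: print(k,np.round(o[k],3))
E
```

```text
clock 5.15
qpos [-0.053  0.716  0.517  1.458 -0.4    1.04   1.836]
qd [-0.001 -0.004  0.002 -0.005  0.003  0.001  0.   ]
joint_efforts [ 1.40000e-02 -1.02952e+02  1.72220e+01 -3.55900e+01 -6.70000e-02
 -1.44000e-01 -3.00000e-03]
position [ 0.663 -0.226  0.169]
tool_rot [3.131 0.031 2.854]
force [-0.376 -0.076 -0.188]
moment [-0.038  0.031 -0.012]
grip_width 0.012
```

View pics/w3.png

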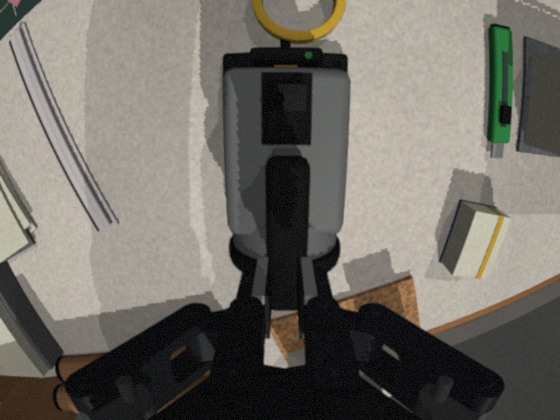

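View pics/s3.png

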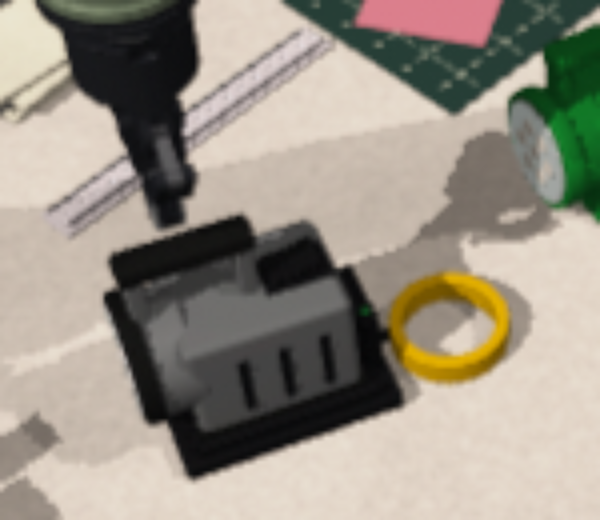

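```bash
python3 - <<'E'
from h import *
print(proj("wrist",[.663,-.226,.169]),proj("scene",[.663,-.226,.169]),proj("scene",[.657,-.223,.178]))
a=cv2.imread("pics/w3.png")
cv2.imwrite("pics/w3c.png",cv2.resize(a[140:350,200:370],None,fx=4,fy=2.8,interpolation=cv2.INTER_CUBIC))
T=bot.camera_info("wrist")["cam_to_world"];print(T[:3,3])
E
```

```text
[285.14819954 245.00409294] [193.39519259 163.02695635] [195.3470854 160.3244932]
[ 0.58033553 -0.20443206  0.34051497]
```

View pics/w3c.png

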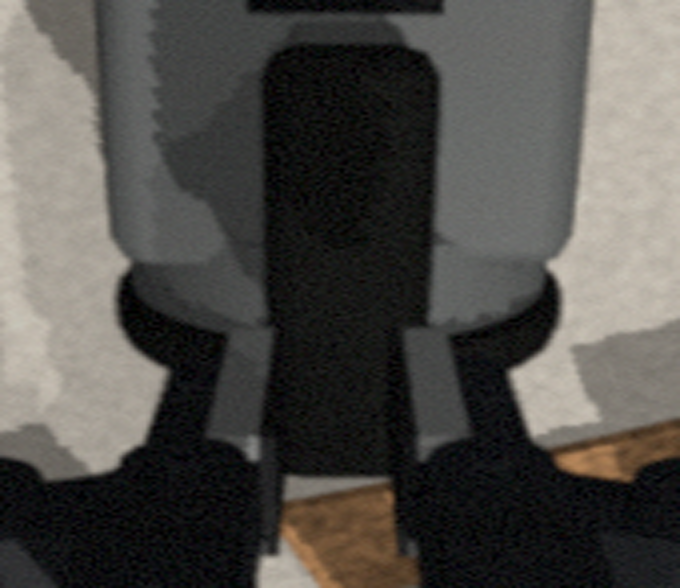

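```bash
python3 - <<'E'
from h import *
print(plane("wrist",(287.5,156),.178), plane("wrist",(285.3,309.6),.178))
print(plane("wrist",(298,40),.0),plane("top",(344,210),0.))
T=np.array(bot.camera_info("wrist")["cam_to_world"])
import scipy.spatial.transform as t
R=t.Rotation.from_euler("xyz",[3.131,.031,2.854]).as_matrix()
tcp=np.array([.663,-.226,.169])
print(R.T@(T[:3,3]-tcp)); 
for k in (0,.01,.02,.03,.04,.05,.06):print(k,proj("wrist",tcp-R[:,2]*k+R[:,1]*.006),proj("wrist",tcp-R[:,2]*k-R[:,1]*.006),proj("scene",tcp-R[:,2]*k))
o=bot.observe();print(o["clock"],o["grip_width"],o["position"])
im=bot.grab_frame("wrist");print(bot.observe()["grip_width"])
cv2.imwrite("pics/s4.png",cv2.resize(bot.grab_frame("scene")[120:220,150:270,::-1],None,fx=6,fy=6))
E
```

```text
[ 0.61106091 -0.20967453  0.178     ] [ 0.70223594 -0.23751917  0.178     ]
[ 0.52975153 -0.17062543  0.        ] [ 0.53498526 -0.18579129  0.        ]
[ 0.08002989 -0.00092111 -0.17409866]
0 [295.34653803 244.99429097] [274.94679905 244.99046653] [193.39519259 163.02695635]
0.01 [295.9363248  252.42925659] [274.50759942 252.42749614] [192.8643523  160.46904152]
0.02 [296.58365444 260.63297023] [274.02581739 260.63391965] [192.32579035 157.87391894]
0.03 [297.29636837 269.71883007] [273.495703   269.72333528] [191.77933701 155.24077081]
0.04 [298.08352202 279.82034958] [272.91063172 279.82952377] [191.22481756 152.5687552 ]
0.05 [298.95552298 291.09459853] [272.26301216 291.10991305] [190.66205208 149.85700513]
0.06 [299.92422938 303.72575987] [271.54422718 303.74916642] [190.09085525 147.10462766]
5.25 6.587308020873032e-06 [ 0.66336296 -0.22629629  0.16892001]
-3.798078837971023e-05
```

View pics/s4.png

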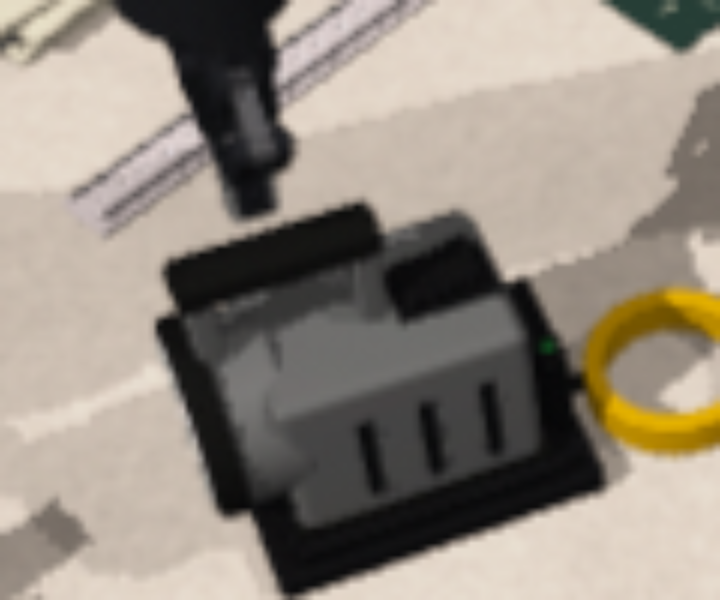

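```bash
python3 - <<'E'
from h import *
a=bot.grab_frame("wrist")[:,:,::-1].copy()
cv2.imwrite("pics/w5c.png",cv2.resize(a[140:350,200:370],None,fx=4,fy=2.8,interpolation=cv2.INTER_CUBIC))
o=bot.observe();print(o["clock"],o["grip_width"],o["position"],o["tool_rot"],o["force"])
E
```

```text
5.4 0.0002490966040168153 [ 0.66321025 -0.22623017  0.16859166] [3.13120257 0.03037283 2.85427223] [ 0.22979744  0.73892917 -0.25394312]
```

View pics/w5c.png

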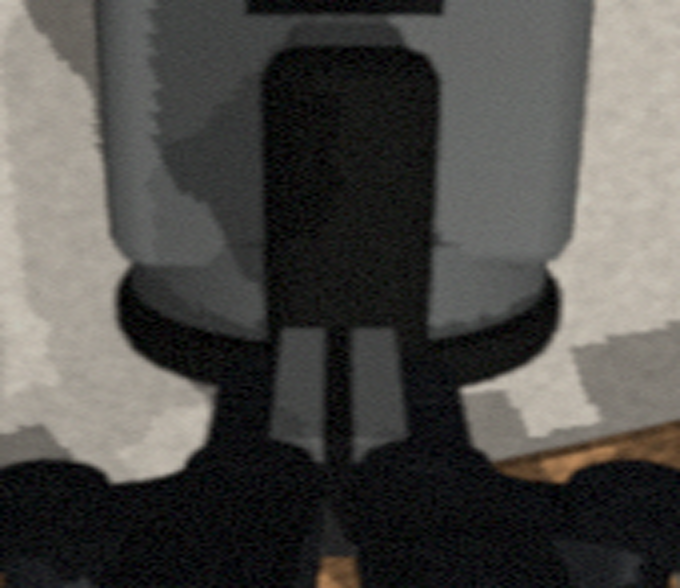

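```bash
python3 - <<'E'
from h import *
for n in("scene","top"): cv2.imwrite(f"pics/{n}6.png",bot.grab_frame(n)[:,:,::-1])
E
```

```text
(no output)
```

View pics/scene6.png

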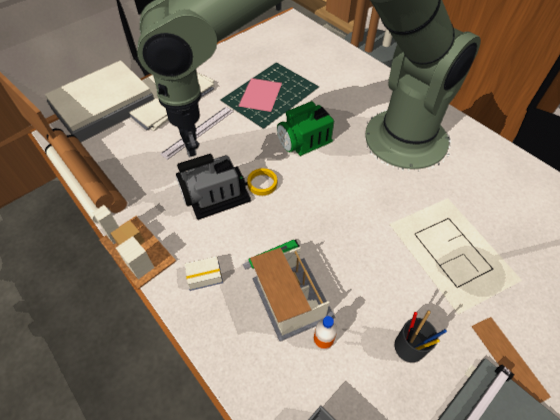

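View pics/top6.png

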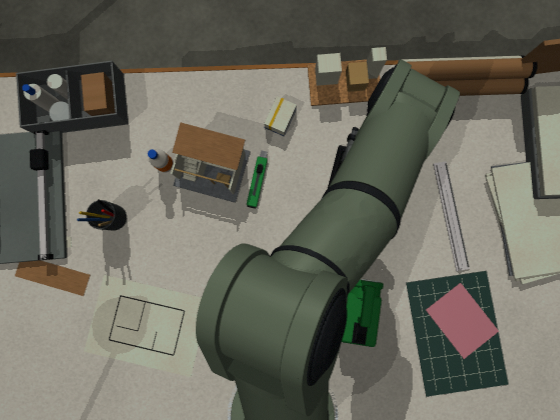

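```bash
python3 - <<'E'
from h import *
import pickle, scipy.spatial.transform as t
i=pickle.load(open("w2.pkl","rb"))
R=t.Rotation.from_euler("xyz",[3.13221719,0.00849087,2.87754611]).as_matrix();tcp=np.array([0.65672271,-0.21614469,0.22101415])
for k in (0,.013,.02,.03,.04):
  for dx in (0,.011):print(k,dx,[np.round(proj("wrist",tcp-R[:,2]*k+R[:,0]*dx+s*R[:,1]*.0427,i)) for s in(1,-1)])
a=cv2.imread("pics/w2.png");cv2.imwrite("pics/w2d.png",cv2.resize(a[230:400,140:440],None,fx=2.6,fy=2.6,interpolation=cv2.INTER_CUBIC))
E
```

```text
0 0 [array([356., 245.]), array([213., 245.])]
0 0.011 [array([358., 228.]), array([212., 228.])]
0.013 0 [array([361., 255.]), array([209., 255.])]
0.013 0.011 [array([363., 237.]), array([207., 237.])]
0.02 0 [array([364., 260.]), array([206., 260.])]
0.02 0.011 [array([366., 242.]), array([204., 242.])]
0.03 0 [array([368., 269.]), array([202., 269.])]
0.03 0.011 [array([370., 250.]), array([200., 250.])]
0.04 0 [array([372., 279.]), array([198., 279.])]
0.04 0.011 [array([375., 259.]), array([195., 259.])]
```

View pics/w2d.png

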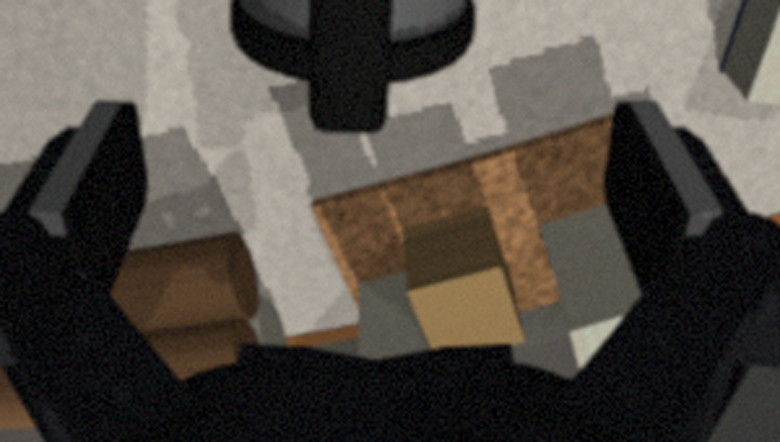

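The fingertips sit about 30 mm behind the reported TCP. The wrist view and the scene view agree on this: the scene shows the tips at (191.7,155.3), where the reported pose predicts (193.4,163.0). The fingers therefore closed above the bar, and I will go about 30 mm deeper.

drive_tool(
  series=[
    [100,-0.003,0.002,0.01,0],
    [100,-0.003,0.002,0,0],
    [100,0,0,0,0],
    [100,0,0,0,0],
    [100,0,0,0,0],
    [100,0,0,0,0],
  ],
)

```text
clock: 6.1
position: [0.6566, -0.2217, 0.1797]
tool_rot: [3.131, 0.031, 2.854]
force: [0.1, 0.4, 0.5]
grip_width: 0.085
```

drive_tool(
  series=[
    [100,0,0,-0.02,0],
    [100,0,0,-0.02,0],
    [100,0,0,0,0],
  ],
)

```text
clock: 6.4
position: [0.657, -0.2219, 0.1389]
tool_rot: [3.131, 0.031, 2.854]
force: [-0.8, -0.8, -0.3]
grip_width: 0.0854
```

drive_tool(
  series=[
    [100,0,-0.001,-0.017,0],
    [100,0,0,0,0],
  ],
)

```text
clock: 6.6
position: [0.6573, -0.2231, 0.1226]
tool_rot: [3.131, 0.032, 2.854]
force: [0.2, 0.6, 0.3]
grip_width: 0.0852
```

```bash
python3 - <<'E'
from h import *
o=bot.observe();print(o["clock"],o["grip_width"],o["position"],o["tool_rot"],o["force"])
a=bot.grab_frame("wrist")[:,:,::-1].copy()
cv2.imwrite("pics/w7.png",a)
cv2.imwrite("pics/s7.png",cv2.resize(bot.grab_frame("scene")[120:220,150:270,::-1],None,fx=5,fy=5))
E
```

```text
6.6 0.08516207915412248 [ 0.65725026 -0.22313751  0.122575  ] [3.13122197 0.03175348 2.85439173] [0.22806179 0.56551231 0.33147251]
```

View pics/w7.png

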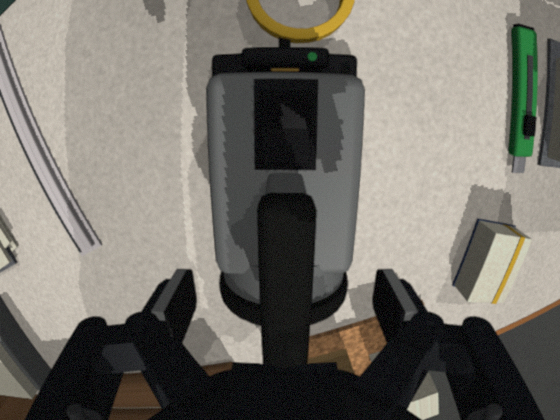

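View pics/s7.png

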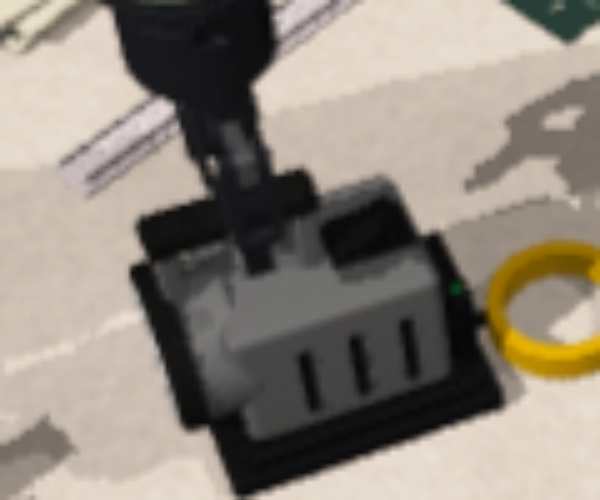

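The wrist view shows the open fingers (tips near (190,272) and (377,272)) straddling the bar, which runs along column 287. In the scene view the near finger is in front of the middle of the bar. I close now.

drive_tool(
  series=[
    [0,0,0,0,0],
    [0,0,0,0,0],
    [0,0,0,0,0],
    [0,0,0,0,0],
    [0,0,0,0,0],
    [0,0,0,0,0],
    [0,0,0,0,0],
  ],
  newtons=70,
)

```text
clock: 7.4
position: [0.6599, -0.2241, 0.1289]
tool_rot: [3.131, 0.039, 2.855]
force: [-0.3, 0.9, 0.4]
grip_width: 0.0227
```

drive_tool(
  series=[
    [0,0,0,0.008,0],
    [0,0,0,0.012,0],
    [0,0,0,0.015,0],
    [0,0,0,0.02,0],
    [0,0,0,0.02,0],
    [0,0,0,0,0],
  ],
)

```text
clock: 8.0
position: [0.6586, -0.224, 0.2095]
tool_rot: [3.131, 0.037, 2.854]
force: [1.4, -0.7, -7.0]
grip_width: 0.0223
```

```bash
python3 - <<'E'
from h import *
o=bot.observe();print(o["clock"],o["grip_width"],o["position"],o["tool_rot"],o["force"],o["moment"])
cv2.imwrite("pics/s8.png",bot.grab_frame("scene")[:,:,::-1])
E
```

```text
8.0 0.022315077586451557 [ 0.65860418 -0.22402211  0.20951512] [3.13144688 0.03723265 2.8539023 ] [ 1.41051917 -0.72060589 -6.9888522 ] [-0.10352727 -0.09419     0.04131086]
```

View pics/s8.png

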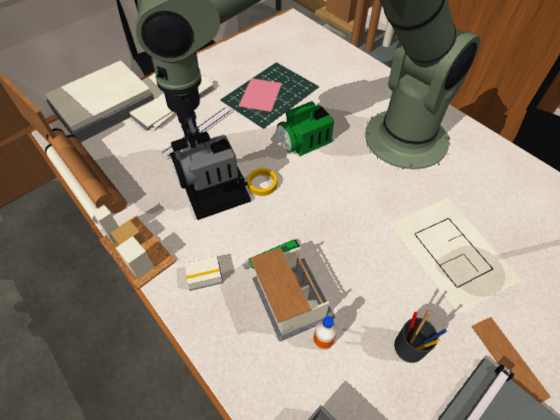

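```bash
python3 - <<'E'
from h import *
print(tri(ray("top",(236,202.2)),ray("scene",(304,258.6))))
a=cv2.imread("pics/top0.png")
g=cv2.resize(a[170:215,165:245],None,fx=9,fy=9,interpolation=cv2.INTER_CUBIC)
cv2.imwrite("pics/hf.png",cv2.convertScaleAbs(g,alpha=1.6))
E
```

```text
(array([ 0.564 ,  0.1129, -0.0034]), array([0.0017, 0.0017]))
```

View pics/hf.png

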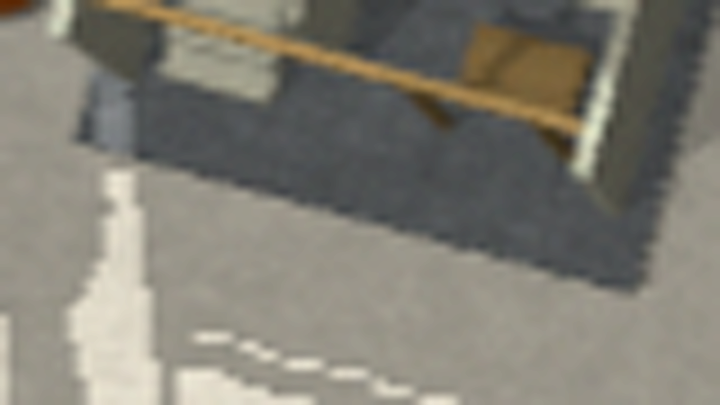

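drive_tool(
  series=[
    [0,0,0,0.03,0],
    [0,-0.005,0,0.04,0],
    [0,-0.02,0.015,0.03,0],
    [0,-0.03,0.03,0,0],
    [0,-0.03,0.035,0,0],
    [0,-0.03,0.035,0,0],
    [0,-0.03,0.035,0,0],
    [0,-0.02,0.035,0,0],
    [0,-0.02,0.035,0,0],
    [0,-0.01,0.035,0,0],
    [0,0,0.035,0,0],
    [0,0,0.03,0,0],
  ],
)

```text
clock: 9.25
position: [0.4471, 0.1037, 0.301]
tool_rot: [3.133, 0.023, 2.851]
force: [1.8, 0.4, -6.6]
grip_width: 0.0223
```

drive_tool(
  series=[
    [0,-0.002,0.035,0,0],
    [0,-0.002,0.035,0,0],
    [0,0,0.035,0,0],
    [0,0,0.025,0,0],
    [0,0,0,0,0],
    [0,0,0,0,0],
  ],
)

```text
clock: 9.85
position: [0.4386, 0.2425, 0.2972]
tool_rot: [3.135, 0.019, 2.857]
force: [0.2, -0.4, -7.0]
grip_width: 0.0226
```

```bash
python3 - <<'E'
from h import *
o=bot.observe();print(o["clock"],o["grip_width"],o["position"],o["tool_rot"],o["force"],np.round(o["qpos"],2))
for n in("scene","top","wrist"):cv2.imwrite(f"pics/{n}9.png",bot.grab_frame(n)[:,:,::-1])
E
```

```text
9.85 0.022586651693446144 [0.43864016 0.24248522 0.2971952 ] [3.13530663 0.01886593 2.85693444] [ 0.15538122 -0.39747029 -6.99418325] [-0.97  0.22  0.41  1.82 -0.09  1.1   0.76]
```

View pics/scene9.png

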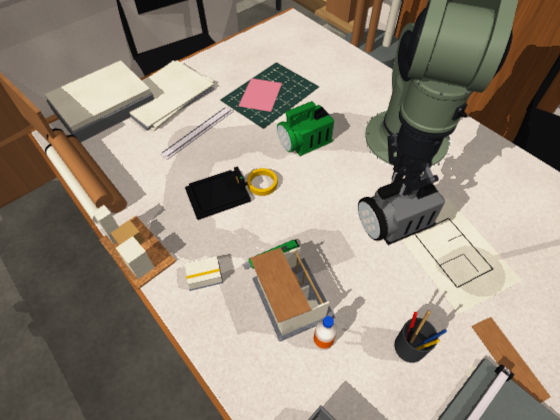

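View pics/wrist9.png

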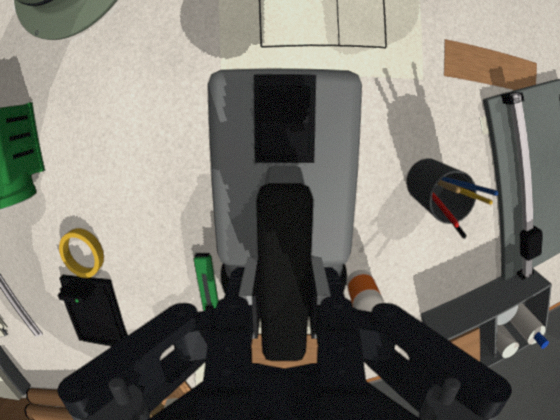

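drive_tool(
  series=[
    [0,0.002,-0.001,-0.02,0],
    [0,0.002,-0.001,-0.03,0],
    [0,0,0,-0.03,0],
    [0,0,0,-0.03,0],
    [0,0,0,-0.025,0],
    [0,0,0,-0.015,0],
    [0,0,0,0,0],
    [0,0,0,0,0],
  ],
)

```text
clock: 10.8
position: [0.4453, 0.2333, 0.145]
tool_rot: [3.131, 0.023, 2.846]
force: [0.1, 0.1, -6.8]
grip_width: 0.0224
```

```bash
python3 - <<'E'
from h import *
o=bot.observe();print(o["clock"],o["grip_width"],o["position"],o["tool_rot"],o["force"])
for n in("scene","top"):cv2.imwrite(f"pics/{n}10.png",bot.grab_frame(n)[:,:,::-1])
a=cv2.imread("pics/scene10.png")[170:350,230:470];cv2.imwrite("pics/s10c.png",cv2.resize(a,None,fx=3.2,fy=3.2,interpolation=cv2.INTER_CUBIC))
E
```

```text
10.8 0.022389626088664058 [0.44533329 0.23327867 0.14496956] [3.13071336 0.02275827 2.84566321] [ 0.0609659   0.12566401 -6.78326832]
```

View pics/s10c.png

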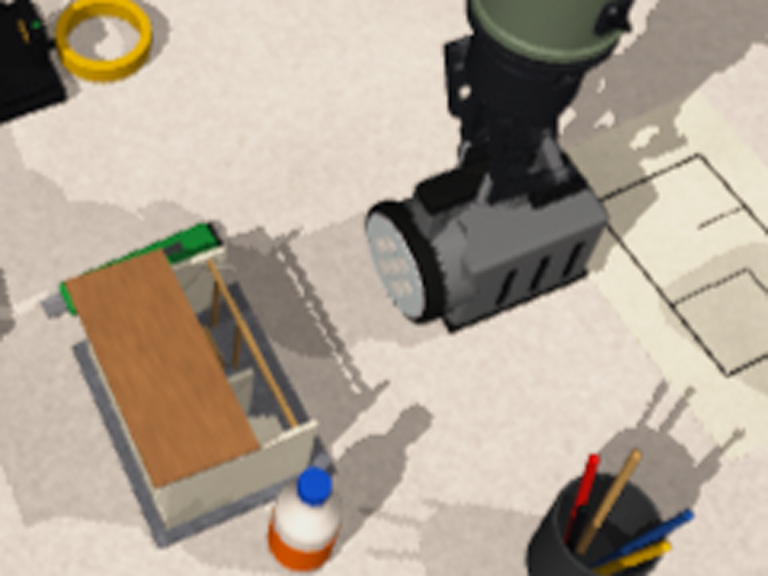

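View pics/top10.png

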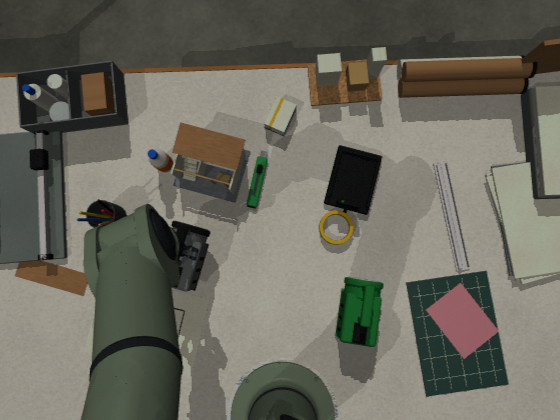

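```bash
python3 - <<'E'
from h import *
p=plane("scene",(354.4,252.8),.096);print(p)
hf=np.array([.589,.197]);c,s=np.cos(-.283),np.sin(-.283);d=p[:2]-hf;print(d@[c,s],d@[-s,c])
print(proj("scene",[.499,.2175,.096]))
E
```

```text
[0.49626393 0.21915323 0.096     ]
-0.09523323322086376 -0.004623371179584436
[353.14477212 252.9810457 ]
```

Lens measured 95 mm in front of the base and 5 mm off the middle line, which agrees with the dead reckoning. I correct y and lower slowly.

drive_tool(
  series=[
    [0,0,0.003,-0.008,0.006],
    [0,0,0.003,-0.008,0.006],
    [0,0,0,-0.005,0],
    [0,0,0,-0.004,0],
    [0,0,0,0,0],
  ],
)

```text
clock: 11.4
position: [0.4462, 0.2413, 0.12]
tool_rot: [3.127, 0.025, 2.86]
force: [0.4, -0.1, -6.1]
grip_width: 0.0226
```

drive_tool(
  series=[
    [0,0,0,-0.003,0],
    [0,0,0,-0.003,0],
    [0,0,0,0,0],
  ],
)

```text
clock: 11.7
position: [0.4463, 0.2411, 0.1135]
tool_rot: [3.127, 0.025, 2.86]
force: [0.2, -0.7, -7.4]
grip_width: 0.0222
```

drive_tool(
  series=[
    [0,0,0,-0.002,0],
    [0,0,0,-0.002,0],
    [0,0,0,0,0],
  ],
)

```text
clock: 12.0
position: [0.4478, 0.2425, 0.1113]
tool_rot: [3.123, 0.027, 2.86]
force: [-1.3, -0.7, -3.3]
grip_width: 0.0226
```

drive_tool(
  series=[
    [0,0,0,-0.002,0],
    [0,0,0,-0.001,0],
    [0,0,0,0,0],
  ],
)

```text
clock: 12.3
position: [0.449, 0.2434, 0.1114]
tool_rot: [3.119, 0.028, 2.859]
force: [-2.2, -2.7, -2.9]
grip_width: 0.0224
```

drive_tool(
  series=[
    [35,0,0,0,0],
    [45,0,0,0,0],
    [60,0,0,0,0],
    [75,0,0,0,0],
    [75,0,0,0,0],
  ],
)

```text
clock: 12.8
position: [0.4502, 0.2443, 0.112]
tool_rot: [3.117, 0.03, 2.859]
force: [-0.1, -0.3, -0.3]
grip_width: 0.064
```

```bash
python3 - <<'E'
from h import *
o=bot.observe();print(o["clock"],o["grip_width"],o["position"],o["tool_rot"],o["force"])
a=bot.grab_frame("scene")[170:350,230:470,::-1];cv2.imwrite("pics/s11c.png",cv2.resize(a,None,fx=3.2,fy=3.2,interpolation=cv2.INTER_CUBIC))
cv2.imwrite("pics/w11.png",bot.grab_frame("wrist")[:,:,::-1])
E
```

```text
12.8 0.06396051084534729 [0.45023203 0.24427632 0.111998  ] [3.11655209 0.03011893 2.85918686] [-0.13450211 -0.3228175  -0.30001691]
```

View pics/s11c.png

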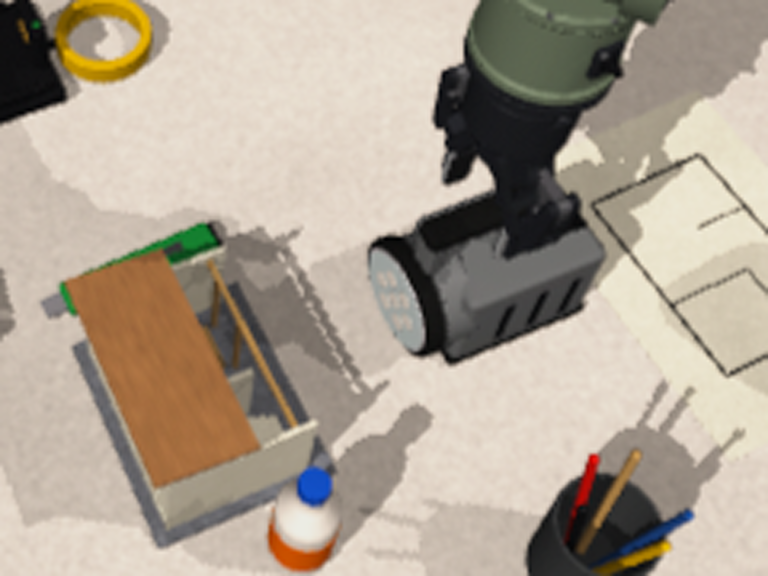

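View pics/w11.png

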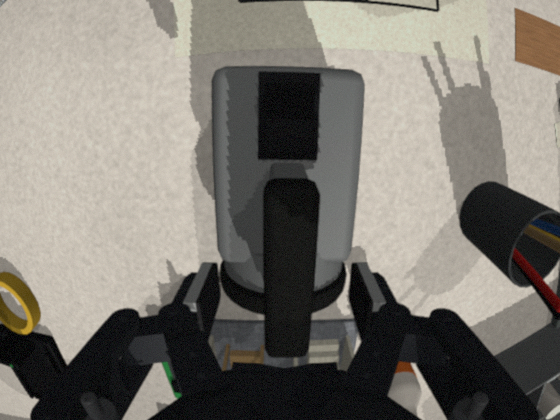

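drive_tool(
  series=[
    [75,0,-0.002,0.015,0],
    [75,0,0,0.03,0],
    [75,0,0,0.035,0],
    [75,0,0,0.04,0],
    [0,-0.02,0.005,0.01,0],
    [0,0,0,0,0],
    [0,0,0,0,0],
    [0,0,0,0,0],
  ],
)

```text
clock: 13.7
position: [0.4291, 0.2461, 0.246]
tool_rot: [3.118, 0.029, 2.858]
force: [-0.7, -0.3, -1.1]
grip_width: 0.0055
```

```bash
python3 - <<'E'
from h import *
import pickle
o=bot.observe();print(o["clock"],o["grip_width"],o["position"],o["tool_rot"],o["force"])
i=bot.camera_info("wrist");pickle.dump(i,open("w12.pkl","wb"))
cv2.imwrite("pics/w12.png",bot.grab_frame("wrist")[:,:,::-1])
s=bot.grab_frame("scene")[:,:,::-1];cv2.imwrite("pics/scene12.png",s)
cv2.imwrite("pics/s12c.png",cv2.resize(s[170:350,230:470],None,fx=3.2,fy=3.2,interpolation=cv2.INTER_CUBIC))
p=plane("scene",(354.4,262.2),.062);hf=np.array([.589,.197]);c,s=np.cos(-.283),np.sin(-.283);d=p[:2]-hf;print(p,d@[c,s],d@[-s,c])
E
```

```text
13.7 0.0055353574538319185 [0.42913269 0.24610481 0.24595274] [3.11822547 0.029097   2.85841438] [-0.70912692 -0.3032277  -1.14312894]
[0.49846741 0.22805122 0.062     ] -0.09560206171630069 0.004535968434552725
```

View pics/w12.png

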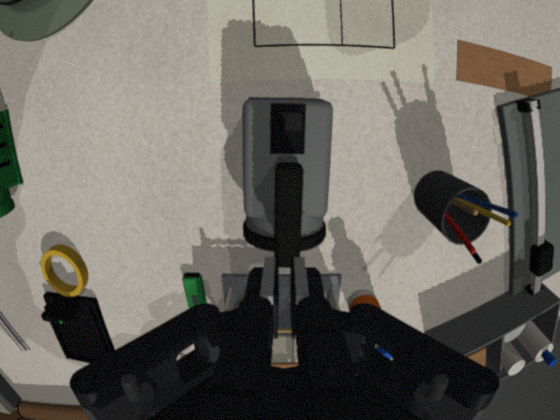

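View pics/s12c.png

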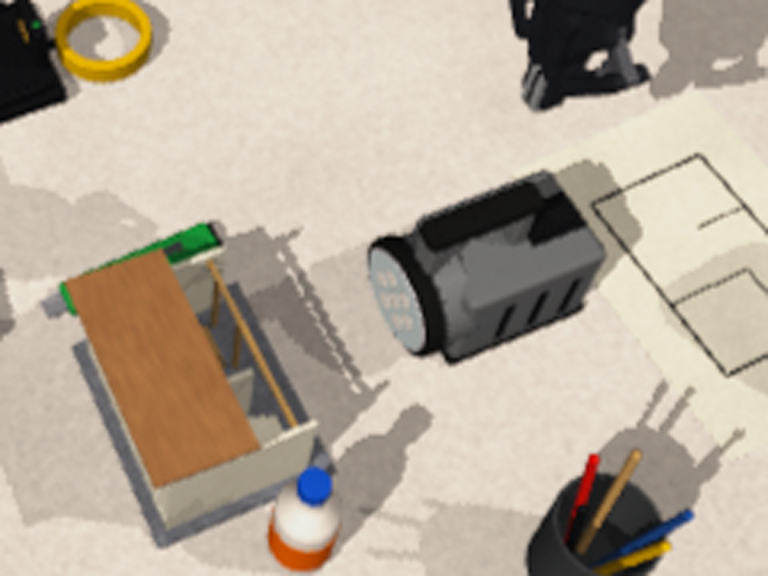

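```bash
python3 - <<'E'
from h import *
import pickle
i=pickle.load(open("w12.pkl","rb"))
a=cv2.imread("pics/w12.png");cv2.imwrite("pics/w12c.png",cv2.resize(a[90:265,230:345],None,fx=5,fy=3.4,interpolation=cv2.INTER_CUBIC))
rear=plane("wrist",(289,104),.113,i);fr=plane("wrist",(288.5,152.5),.108,i);print(rear,fr)
b1=plane("wrist",(289,164),.160,i);b2=plane("wrist",(286.5,255),.160,i);print(b1,b2,np.arctan2(b2[1]-b1[1],b2[0]-b1[0]),(b1+b2)/2)
m=(b1+b2)/2;y=np.arctan2(b2[1]-b1[1],b2[0]-b1[0]);print("press est",m[:2]-.0885*np.array([np.cos(y),np.sin(y)]))
E
```

```text
[0.35681165 0.27469745 0.113     ] [0.40183713 0.26150624 0.108     ]
[0.4016264  0.25993818 0.16      ] [0.48043683 0.23524747 0.16      ] -0.3036067104254464 [0.44103162 0.24759282 0.16      ]
press est [0.35657921 0.27405113]
```

View pics/w12c.png

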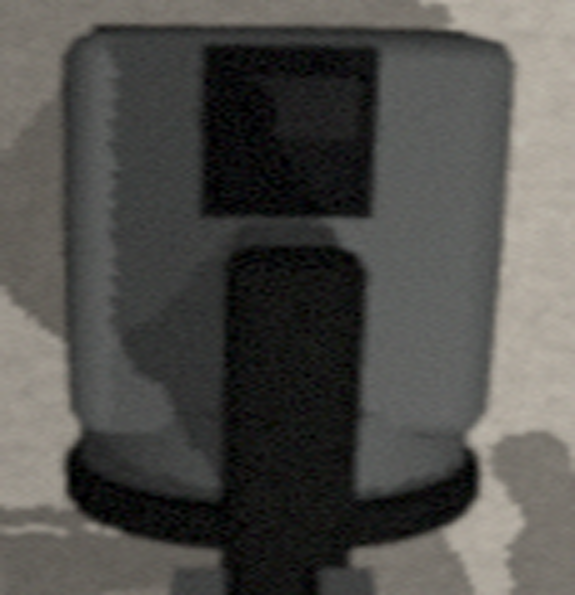

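drive_tool(
  series=[
    [0,-0.022,0.009,0,0],
    [0,-0.022,0.009,0,0],
    [0,-0.022,0.009,0,0],
    [0,0,0,0,0],
    [0,0,0,-0.03,0],
    [0,0,0,-0.04,0],
    [0,0,0,-0.04,0],
    [0,0,0,0,0],
    [0,0,0,0,0],
  ],
  newtons=40,
)

```text
clock: 14.7
position: [0.3641, 0.2709, 0.13]
tool_rot: [3.124, 0.03, 2.853]
force: [0.4, 0.6, 0.4]
grip_width: 0.0002
```

```bash
python3 - <<'E'
from h import *
import pickle
o=bot.observe();print(o["clock"],o["grip_width"],o["position"],o["tool_rot"],o["force"])
cv2.imwrite("pics/w13.png",bot.grab_frame("wrist")[:,:,::-1])
s=bot.grab_frame("scene")[:,:,::-1]
cv2.imwrite("pics/s13c.png",cv2.resize(s[150:300,330:480],None,fx=4,fy=4,interpolation=cv2.INTER_CUBIC))
E
```

```text
14.7 0.00024427799659212967 [0.36411133 0.27085577 0.12998837] [3.12418522 0.02977352 2.85314413] [0.3613981  0.64044293 0.41480952]
```

View pics/w13.png

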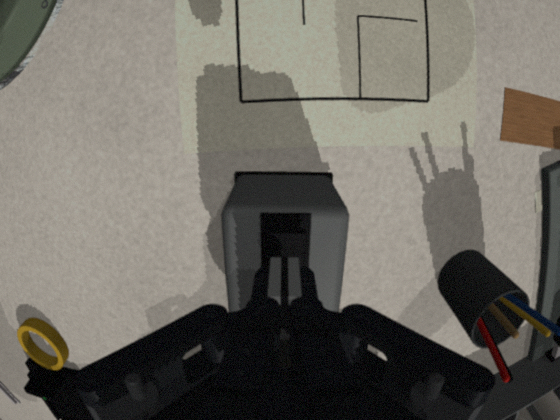

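View pics/s13c.png

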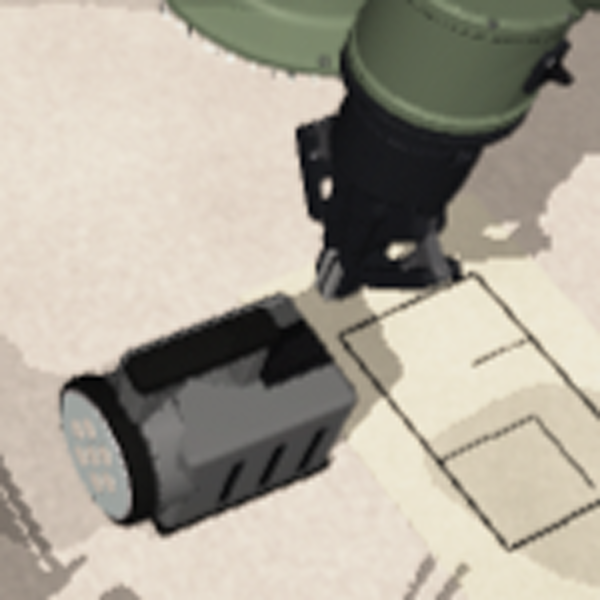

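```bash
python3 - <<'E'
from h import *
for z in (.13,.15,.16,.17,.18,.19):print(z,proj("scene",[.3635,.2705,z]),end=" ")
print(proj("scene",[.3635,.2725,.115]), proj("wrist",[.3635,.2725,.115]),[proj("wrist",[.3635,.271,z]) for z in(.15,.16,.17)])
a=cv2.imread("pics/w13.png");cv2.imwrite("pics/w13c.png",cv2.resize(a[160:320,215:360],None,fx=4.5,fy=3.6,interpolation=cv2.INTER_CUBIC))
E
```

```text
0.13 [408.89239658 229.45316877] 0.15 [410.96222685 225.07707614] 0.16 [412.02216873 222.8361176 ] 0.17 [413.09933743 220.55873764] 0.18 [414.19415636 218.24404105] 0.19 [415.30706293 215.89110309] [408.01189712 233.16627446] [285.55202016 233.05613481] [array([284.48476729, 260.68645469]), array([284.91480493, 270.24679618]), array([285.39300238, 280.84905759])]
```

View pics/w13c.png

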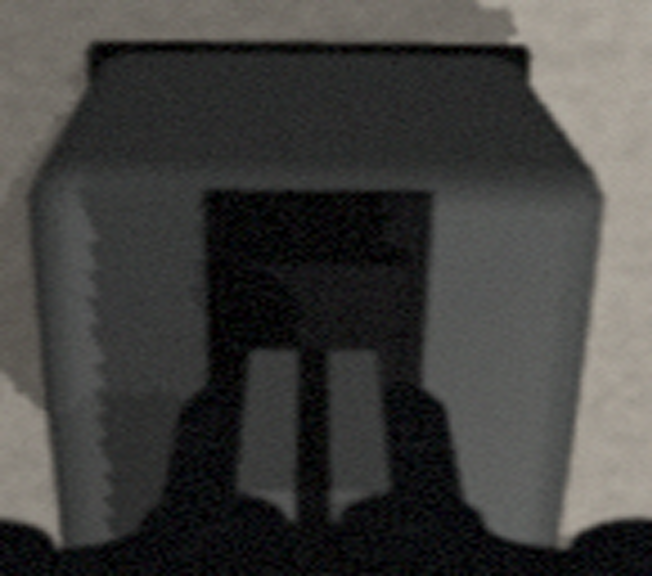

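```bash
python3 - <<'E'
from h import *
m=np.array([.4465,.2459]);d=np.array([np.cos(-.29),np.sin(-.29)])
for (p,z) in (((285,206),.1),((285,171),.003),((285,213),.103),((287,233),.116),((287,233),.103)):
    q=plane("wrist",p,z);print(p,z,q,(q[:2]-m)@d+.0165, (q[:2]-m)@[-d[1],d[0]])
E
```

```text
(285, 206) 0.1 [0.35120801 0.27611054 0.1       ] -0.08345173939861177 0.0017001122521326311
(285, 171) 0.003 [0.35126111 0.2784615  0.003     ] -0.08407312002102567 0.003968080143787785
(285, 213) 0.103 [0.35484016 0.27497078 0.103     ] -0.07964533190776905 0.001646563648629005
(287, 233) 0.116 [0.36328762 0.27348497 0.116     ] -0.07112573409374454 0.002638360576614323
(287, 233) 0.103 [0.36903765 0.27220438 0.103     ] -0.06524962019552373 0.003055481084960318
```

drive_tool(
  series=[
    [0,-0.001,0.001,-0.02,0],
    [0,0,0,-0.012,0],
    [0,0,0,-0.005,0],
    [0,0,0,0,0],
  ],
)

```text
clock: 15.2
position: [0.3658, 0.2749, 0.0976]
tool_rot: [3.114, 0.033, 2.853]
force: [-0.4, 0.8, -0.1]
grip_width: 0.0003
```

drive_tool(
  series=[
    [0,-0.003,-0.002,-0.006,0],
    [0,0,0,-0.003,0],
    [0,0,0,0,0],
  ],
)

```text
clock: 15.5
position: [0.3632, 0.2733, 0.0893]
tool_rot: [3.113, 0.034, 2.853]
force: [0.3, 0.3, -0.1]
grip_width: -0.0004
```

```bash
python3 - <<'E'
from h import *
o=bot.observe();print(o["clock"],o["grip_width"],o["position"],o["tool_rot"],o["force"])
a=bot.grab_frame("wrist")[:,:,::-1]
cv2.imwrite("pics/w14c.png",cv2.resize(a[160:330,200:370],None,fx=4,fy=3.4,interpolation=cv2.INTER_CUBIC))
s=bot.grab_frame("scene")[:,:,::-1]
cv2.imwrite("pics/s14c.png",cv2.resize(s[170:290,340:460],None,fx=5,fy=5,interpolation=cv2.INTER_CUBIC))
E
```

```text
15.5 -0.00042648407278510024 [0.3631583  0.27325575 0.08930031] [3.11255759 0.03404223 2.85314559] [ 0.3002591   0.30147564 -0.06755775]
```

View pics/w14c.png

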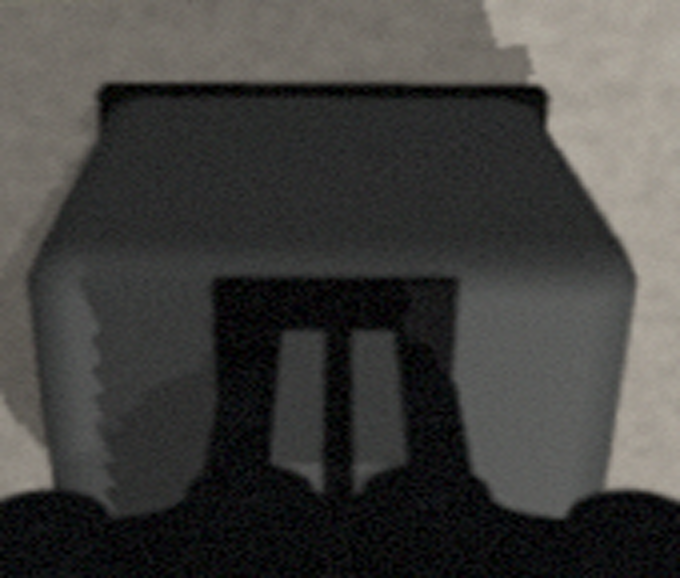

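View pics/s14c.png

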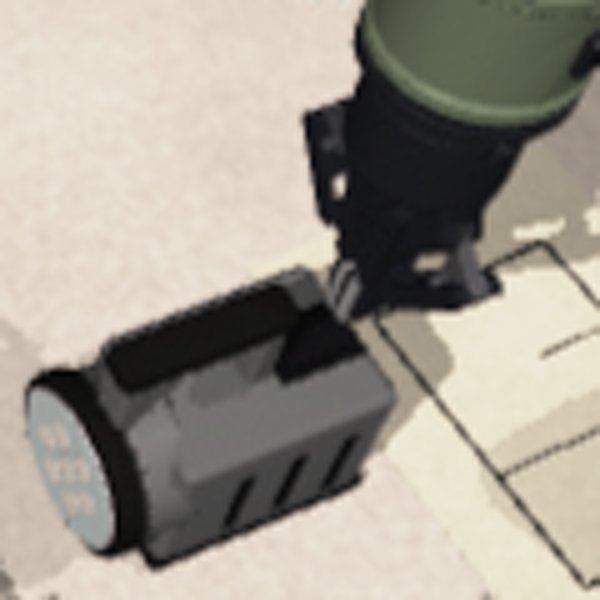

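drive_tool(
  series=[
    [0,0,0,-0.003,0],
    [0,0,0,-0.002,0],
    [0,0,0,0,0],
  ],
)

```text
clock: 15.9
position: [0.3634, 0.2735, 0.0844]
tool_rot: [3.112, 0.034, 2.853]
force: [0.3, -0.0, -0.2]
grip_width: 0.0001
```

drive_tool(
  series=[
    [0,0,0,-0.002,0],
    [0,0,0,-0.002,0],
    [0,0,0,0,0],
  ],
)

```text
clock: 16.2
position: [0.363, 0.2737, 0.08]
tool_rot: [3.112, 0.034, 2.854]
force: [-1.7, -0.2, 1.2]
grip_width: -0.0002
```

drive_tool(
  series=[
    [0,0,0,-0.002,0],
    [0,0,0,-0.002,0],
    [0,0,0,0,0],
  ],
)

```text
clock: 16.5
position: [0.3629, 0.274, 0.077]
tool_rot: [3.111, 0.033, 2.853]
force: [-7.9, -4.6, 25.2]
grip_width: 0.0
```

drive_tool(
  series=[
    [0,0,0,0.01,0],
    [0,0,0,0.03,0],
    [0,0,0,0.04,0],
    [0,0,0,0.05,0],
    [0,0,0,0.04,0],
    [0,-0.02,0,0,0],
    [0,0,0,0,0],
  ],
)

```text
clock: 17.2
position: [0.3432, 0.2717, 0.254]
tool_rot: [3.111, 0.035, 2.85]
force: [-0.6, -0.9, -0.0]
grip_width: -0.0002
```

```bash
python3 - <<'E'
from h import *
o=bot.observe();print(o["clock"],o["grip_width"],o["position"],o["tool_rot"],o["force"])
a=bot.grab_frame("wrist")[:,:,::-1];cv2.imwrite("pics/w15.png",a)
cv2.imwrite("pics/w15c.png",cv2.resize(a[100:300,200:370],None,fx=4,fy=2.9,interpolation=cv2.INTER_CUBIC))
s=bot.grab_frame("scene")[:,:,::-1];cv2.imwrite("pics/scene15.png",s)
b=cv2.imread("pics/scene12.png")
cv2.imwrite("pics/s15c.png",np.vstack([cv2.resize(x[215:290,340:450],None,fx=4,fy=4,interpolation=cv2.INTER_CUBIC) for x in(b,s)]))
E
```

```text
17.2 -0.00016363073299631122 [0.3431607  0.27167213 0.25399734] [3.11113615 0.03463009 2.84993814] [-0.60912969 -0.8731448  -0.00866854]
```

View pics/w15c.png

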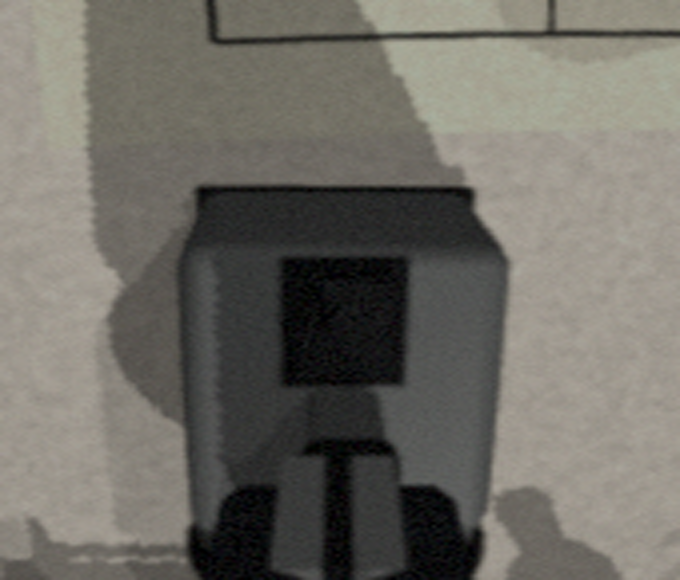

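View pics/s15c.png

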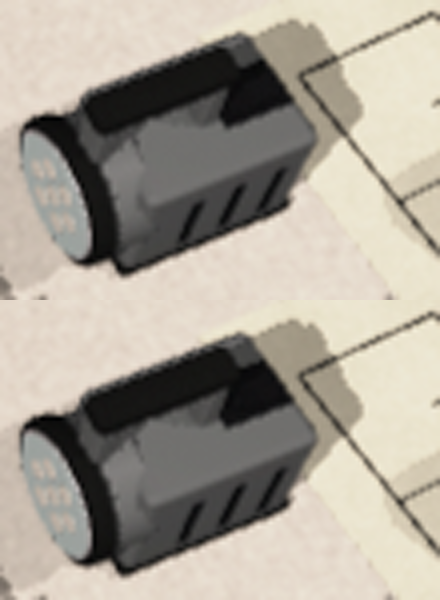

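View pics/scene15.png

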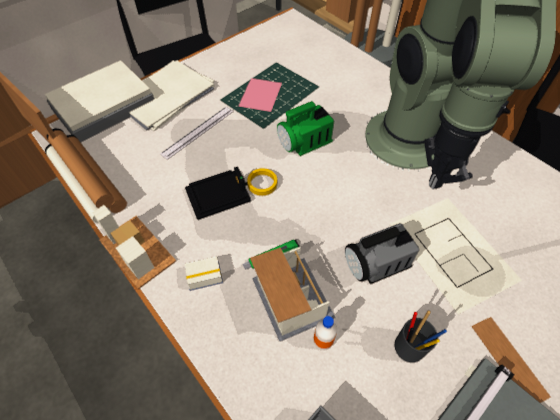

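```bash
python3 - <<'E'
from h import *
b=cv2.imread("pics/scene12.png");s=cv2.imread("pics/scene15.png")
r=[cv2.convertScaleAbs(cv2.resize(x[215:255,385:430],None,fx=8,fy=8,interpolation=cv2.INTER_CUBIC),alpha=2.2) for x in(b,s)]
cv2.imwrite("pics/cmp.png",np.hstack(r))
w=[cv2.imread("pics/w12.png")[95:165,262:315],cv2.imread("pics/w15.png")[180:250,262:315]]
cv2.imwrite("pics/cmpw.png",np.hstack([cv2.convertScaleAbs(cv2.resize(x,None,fx=7,fy=7,interpolation=cv2.INTER_CUBIC),alpha=3) for x in w]))
E
```

```text
(no output)
```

View pics/cmp.png

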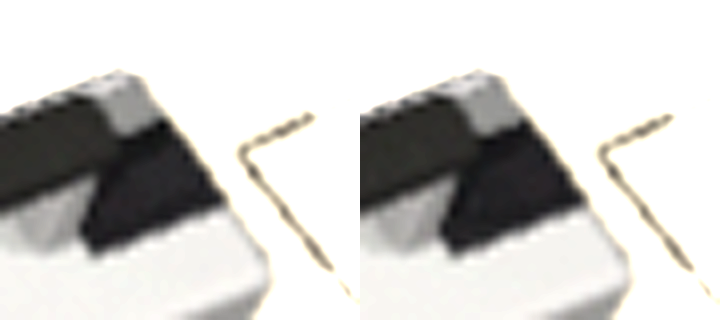

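View pics/cmpw.png

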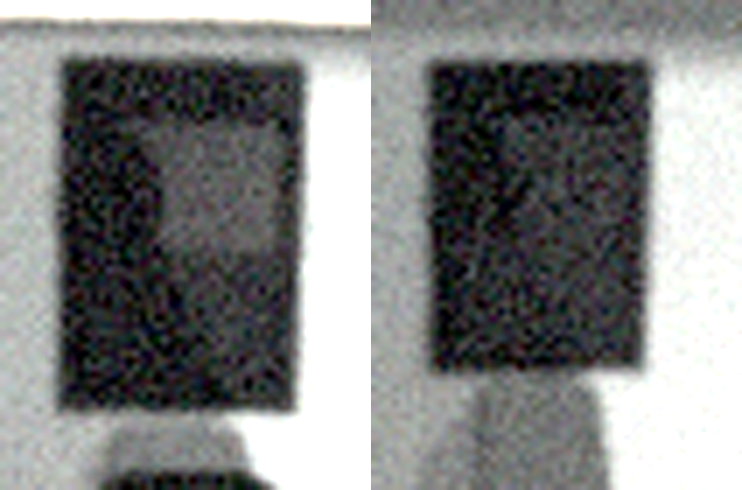

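```bash
python3 - <<'E'
from h import *
import pickle
m=np.array([.4465,.2459]);d=np.array([np.cos(-.29),np.sin(-.29)])
f=lambda q:(q[:2]-m)@d+.0165
for lab,i,p,pb,pf in (("before",pickle.load(open("w12.pkl","rb")),(290,112.9),(288.5,103.7),(288,153)),("after",bot.camera_info("wrist"),(283,196.4),(284,189),(283,233))):
    print(lab,"bezel",f(plane("wrist",pb,.101,i)),f(plane("wrist",pf,.101,i)),[(z,round(f(plane("wrist",p,z,i)),4)) for z in(.105,.11,.115,.12)])
E
```

```text
before bezel -0.07765045287932235 -0.02901390518538287 [(0.105, np.float64(-0.0689)), (0.11, np.float64(-0.0692)), (0.115, np.float64(-0.0694)), (0.12, np.float64(-0.0697))]
after bezel -0.07684148018966813 -0.026647759149593345 [(0.105, np.float64(-0.0701)), (0.11, np.float64(-0.0717)), (0.115, np.float64(-0.0733)), (0.12, np.float64(-0.075))]
```

drive_tool(
  series=[
    [0,0.03,-0.009,0,0],
    [0,0.03,-0.009,-0.004,0],
    [0,0.025,-0.007,-0.004,0.005],
    [0,0,0,0,0],
    [0,0,0,0,0],
  ],
)

```text
clock: 17.8
position: [0.4343, 0.2441, 0.2422]
tool_rot: [3.116, 0.035, 2.855]
force: [0.1, -0.6, 0.0]
grip_width: -0.0
```

```bash
python3 - <<'E'
from h import *
o=bot.observe();print(o["clock"],o["position"],o["tool_rot"],o["force"])
a=bot.grab_frame("wrist")[:,:,::-1];cv2.imwrite("pics/w16.png",a)
b=cv2.imread("pics/w12.png")
cv2.imwrite("pics/cmpw2.png",np.hstack([cv2.convertScaleAbs(cv2.resize(x[85:175,255:325],None,fx=5.5,fy=5.5,interpolation=cv2.INTER_CUBIC),alpha=3) for x in (b,a)]))
E
```

```text
17.8 [0.43427587 0.24410818 0.2421859 ] [3.11611712 0.03498234 2.8547415 ] [ 0.13560454 -0.56439278  0.01449548]
```

View pics/cmpw2.png

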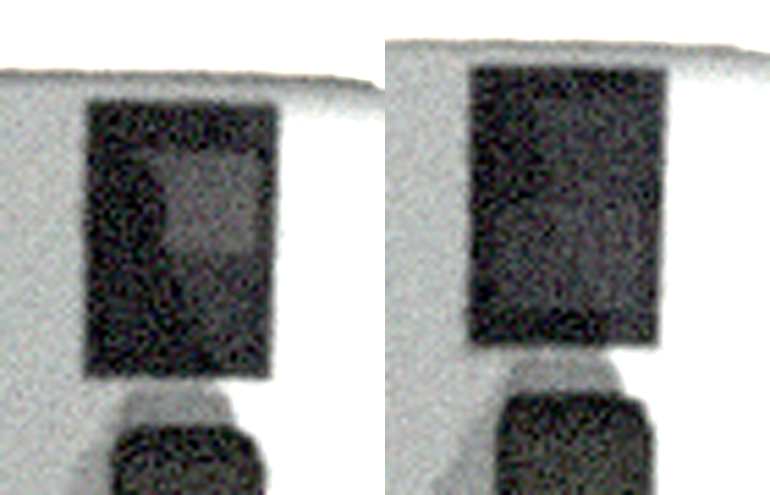

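The rear facet has gone from bright to dim and the dark gap has moved from the rear end to the front end, so the rocker has flipped. I retreat and run the final checks.

drive_tool(
  series=[
    [0,-0.02,0,0.03,0],
    [0,-0.01,0,0.04,0],
    [0,0,0,0.03,0],
    [0,0,0,0,0],
    [0,0,0,0,0],
  ],
)

```text
clock: 18.35
position: [0.3999, 0.2443, 0.3443]
tool_rot: [3.119, 0.033, 2.858]
force: [0.2, -0.6, -0.4]
grip_width: 0.0
```

```bash
python3 - <<'E'
from h import *
s=bot.grab_frame("scene")[:,:,::-1].copy();cv2.imwrite("pics/scene17.png",s)
a=cv2.imread("pics/scene0.png")
for n,(r0,r1,c0,c1) in {"house":(240,345,240,335),"carton":(255,290,180,225),"tape":(165,195,245,280),"pencils":(305,365,390,440),"ruler":(105,160,160,230)}.items():
    g=[cv2.cvtColor(x[r0:r1,c0:c1],cv2.COLOR_BGR2GRAY).astype(np.float32) for x in(a,s)];print(n,cv2.phaseCorrelate(*g))
p=plane("scene",(354.2,262.5),.062);hf=np.array([.589,.197]);c,q=np.cos(-.283),np.sin(-.283);d=p[:2]-hf;print(p,d@[c,q],d@[-q,c])
cv2.imwrite("pics/s17c.png",cv2.resize(s[170:350,230:470],None,fx=3.2,fy=3.2,interpolation=cv2.INTER_CUBIC))
o=bot.observe();print(o["clock"],o["position"],o["force"])
E
```

```text
house ((0.012984265144368123, -0.07005983477736777), 0.9102663632804229)
carton ((0.5000006559989068, -0.01696832724884345), 1.0048541436960667)
tape ((0.3590151672058539, 0.09301520130483354), 0.635128649075826)
pencils ((0.009077317819002673, 0.0009224226158153215), 0.9883135391622782)
ruler ((-0.07708537681668304, 0.03616548680171405), 0.5962916718588935)
[0.49947038 0.2283136  0.062     ] -0.0947122546633131 0.00506797923261066
18.4 [0.40002215 0.24431763 0.34428554] [-0.72486301 -0.64696125  0.60614848]
```

View pics/s17c.png

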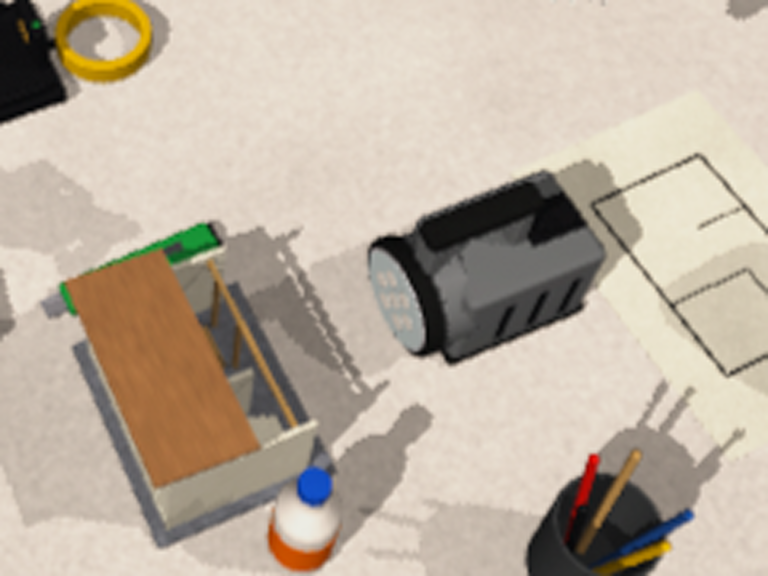

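The scene shows the lamp upright with its lens at about (354,262), squarely facing the house. House and bystanders have not shifted, and the robot is clear of everything. I hand in.

```bash
python3 -c "
from workcell import bot
print(bot.job_done())"
```

```text
the job is handed in; nothing more can be done
None
```

The grey lamp stands on the desk in front of the house's open side, let go and switched on as far as the pictures show. I handed the job in at about 18.4 s; no verdict is reported.

- **Placing:** in the last scene picture the lens is about 95 mm in front of the base edge and 5 mm off the middle line. The lamp's beam is within about 0.02 rad of square to the open side, and the lamp looks upright.
- **Switch:** I pressed the rear of the rocker to its hard stop, with a peak of about 25 N. Close-ups before and after show the rear facet gone from bright to dim and the dark gap moved to the front end. No glow shows in the pictures, so the tilt is my only evidence that it is on.
- **Surroundings:** the house and the other things I compared moved by no more than about half a pixel between the first and last scene pictures. I checked the glue bottle and knife only by eye. The tool ended about 0.2 m above the lamp, clear of everything.
- **What disagreed:**
  - The fingertips sat about 30 mm behind the reported TCP. My first grasp therefore closed above the handle without disturbing the lamp, and I regrasped 30 mm deeper.
  - The tool also drifted a few mm and up to about 0.03 rad in tilt; I corrected the position drift as I went, but moves cannot correct tilt.

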